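Clamp a stain bottle with the quick-release

ROBOT

A 6-joint arm with a two-finger parallel gripper is mounted at the origin on a cart in front of the work surface, level with it; the furniture and walls round the work are solid. World frame = base frame: x ahead of the robot, y to its left, z up, the work surface at z = 0. Lengths are in m, angles in rad, forces in N, time in s.
With the tool pointing down it reaches from about 0.375 to 0.975 m from the base axis. Payload 3.8 kg.
Tool frame: the origin (TCP) lies at the very end of the fingers, on their centre line; the grasp point (between the pads) lies 19 mm behind it; z points along the fingers, y is the line along which they close (so a half turn about z gives the same grasp; the last joint's range is limited). The gripper opens to 88 mm and grips with 3 to 60 N. Pads are 18 mm wide; open, the fingers measure 123 mm over their backs; the gripper's body (75 mm by 187 mm) begins 45 mm behind the grasp point.
Start: joints at [1.282, 0.264, 1.604, -0, 1.274, -0.037], TCP at [0.168, 0.654, 0.239] pointing down, gripper open.
Joint ranges: [-2.63, 2.63], [-0.94, 2.18], [0.31, 2.57], [-1.31, 4.45], [0, 2.66], [-2.55, 2.55]. Speed limits (rad/s): [2.57, 2.57, 3.14, 3.14, 3.14, 3.14].

INTERFACE

Orientations are given as a 3x3 rotation matrix whose columns are the frame's x, y, z axes.
In Python, from plant import ctrl gives the robot as it stands.
- The arm moves only by the tool apply_moves, never from a script. Its argument "steps" is one flat list of numbers, 7 for each row, row after row: the shift along the tool's x, y, z each as a share of 25 mm, from -1 to 1, then the turn, a rotation vector about the tool's x, y, z each as a share of 1.5 rad, from -1 to 1, then the gripper's target within -1 to 1 (fully open at 1, half-way at 0, shut at -1). In form: [x, y, z, wx, wy, wz, claw, x, y, z, wx, wy, wz, claw, ...]. A call has 1 to 12 rows; each row shifts and turns the commanded pose from where the row before left it, along the tool's axes as they then stand; what a row does not reach is not made up. A row lasts 1/10 s, in which the tool goes at most 50 mm and 8.59 degrees, less where a joint would pass 70% of its speed; a pose out of reach is approached as far as the arm can. A call with a number of a shift or a turn outside -1 to 1 is refused whole. A call with a gripper value outside its range is refused whole. The fingers move at their own pace and stop on an object; "force" is the grip in N (left out, the last holds). Time passes only in rows, so rows that do not move let the fingers close. It gives the time, the measured TCP pose, the force, the opening and the grip force at its end, in the units of the state.
- ctrl.observe(): the state, without advancing time (a new reading comes with each control period).
- ctrl.camera(name): name is "side" or "top"; returns (picture, depth): 420x560x3 uint8, red, green, blue; 420x560 float32, m along the optical axis (not along the pixel's ray), 0 where there is no reading.
- ctrl.camera_info(name): a dict with "fx", "fy", "cx", "cy" (pixels), "D" ([k1, k2, p1, p2, k3] as OpenCV has them; the pictures are not rectified), "pose" (4x4, takes a point from camera to world coordinates). Camera axes: x right, y down, z forward; pixel columns grow to the right and rows downward; lengths in m; the calibration is good to about 2 mm. A picture is of the moment at which its call begins. camera_info takes no time and is no camera call.
- ctrl.job_done(): hands the job in; it is judged then, once.
The state is a dict: "clock": time; "joint_positions": joint angles; "joint_vel": joint speeds; "joint_torque": joint torques, N m; "tool_pos": TCP position; "eef_rot": TCP orientation; "force": force on the tool from outside, world axes, zero at the start; "moment": the same for the moment, N m; "finger_gap": opening from 0.0 (shut) to 1.0 (fully open); "grip_force": force on a finger pad.
Only numpy, scipy, OpenCV 4.12 (cv2) and the standard library are available. Lean on these libraries where they do the work, as an engineer would, in place of code of your own. Each camera call takes 0.05 s, during which the arm holds its last target. There are 200 camera calls.

TASK

The bottle of violet stain stands loose between the jaws of the blue bench clamp. Turn the clamp's brass wing nut by pressing its wing down as far as it goes, so that the red cam lever at the other end will meet firm resistance; only then fold the red lever fully down so that the bottle is gripped tight. Keep the bottle upright and leave the other things on the bench alone.

Things in the scene. Friction and masses are not known exactly. Their poses are not given: they have to be found in the camera images.
- bottle_clamp: blue base plate 104 (x) by 250 (y) mm, 12 mm high, fixed, with two aluminium cheeks 69 mm high whose outer faces lie at y = +-70 mm. Origin: centre of the underside, on the bench. y runs along the skewer (46 mm above the bench): wing nut at the +y end, cam lever at the -y end; -x is the side to which the wing points; z up.
- wing_nut (a joint): brass nut on the skewer, axis at clamp y = +85, z = 46 mm. Radians: 0 = loose, wing 50 degrees above level towards clamp -x; grows as the wing is pressed down to a hard stop at 1.10 (wing 13 degrees below level). Stays where left; takes about 5 N at the wing's end. Advances the jaw 5.9 mm per radian; if left loose, the cam lever closes without gripping.
- wing_end (a point): middle of the upper face of the wing's round end, 50 mm out from the nut's axis and 4 mm above the wing's mid-plane; the wing is 8 mm thick and 16 to 20 mm wide, and reaches 60 mm from the axis. The spot to press.
- cam_lever (a joint): red cam lever on a pin along clamp x at clamp y = -86, z = 46 mm. Radians: 0 = open, lever 55 degrees above level, pointing to clamp -y (away from the bottle); grows as it is pressed down to a hard stop at 1.00 (fully closed: level, pointing to -y). Stays where left; takes about 5 N at its end, more over the last half as the jaws bite.
- lever_end (a point): middle of the upper face of the lever's broad end, 65 mm out from the pin and 4.5 mm above the lever's mid-plane; the end is 22 mm wide, 9 mm thick and reaches 77 mm from the pin. The spot to press.
- stain_violet: bottle with violet contents and black cap, 48 mm in diameter, 85 mm high, standing loose on the clamp's base between the jaws. Origin: centre of its underside, 12 mm above the bench; z up.
- nut_pad: sprung jaw pad with a black rubber face on the wing-nut side of the bottle, 36 by 26 mm; moved by the nut, not to be handled. Origin: middle of its face.
- amber_2: brown stain bottle with black cap, 48 mm in diameter, 100 mm high, loose on the bench; a bystander. Origin: centre of its underside.
- timer: white countdown timer, 60 by 68 by 20 mm, loose on the bench; a bystander. Origin: centre of its underside.
- sample_cup_2: white sample cup with yellow lid, 66 mm in diameter, 68 mm high, loose on the bench; a bystander. Origin: centre of its underside.
Things that resemble listed ones, but are neither listed nor needed, are in the scene too. Leave any green or pink look-alike of the stain_violet alone.

How it is judged:
By the outcome, as a careful person would: the job done as asked, in the order asked, and still so for the second after the job is handed in, with the robot touching nothing.
It also fails if it takes over 40 s, if anything falls off the work surface, if the arm or the gripper's body presses on something with over 40 N, if the wrist force passes 120 N, or if a joint passes its speed limit or range.

## Working session

There is one attempt and no reset: what is moved stays moved. The work goes in short steps, Python scripts to look and compute and a tool call to move; the robot and the scene stay as the last step left them, time stands still between calls to the robot, and variables do not carry over. Pictures are saved under pics/ and viewed, at most 10 in all, crops included, and the job is handed in when it is done.

Besides the shell and the picture viewer there is one more tool, called after ">>>" in YAML: its name, and indented under it one key for each argument. apply_moves: Moves the arm, as the interface text tells. Its arguments: {"type":"object","properties":{"steps":{"type":"array"},"force":{"type":"number"}},"required":["steps"]}

```bash
ls; mkdir -p pics; python3 - <<'E'
from plant import ctrl
import cv2,numpy as np
for n in("side","top"):
    p,d=ctrl.camera(n); cv2.imwrite(f"pics/{n}0.png",p[:,:,::-1]); np.savez(f"{n}0.npz",p=p,d=d)
    i=ctrl.camera_info(n); print(n,i["fx"],i["cx"],i["cy"],i["D"],np.round(i["pose"],3).tolist())
print(ctrl.observe())
E
```

```text
pics
side 424.6405321077501 285.15114669379534 215.4609988027386 [0.02183473 0.         0.         0.         0.        ] [[0.863, -0.184, 0.471, -0.098], [-0.505, -0.344, 0.792, -0.927], [0.016, -0.921, -0.389, 0.564], [0.0, 0.0, 0.0, 1.0]]
top 438.5576737429834 276.4497830216583 218.51692345792475 [-0.10450819  0.          0.          0.          0.        ] [[-0.028, -0.987, 0.156, 0.302], [-1.0, 0.026, -0.014, 0.041], [0.009, -0.157, -0.988, 1.196], [0.0, 0.0, 0.0, 1.0]]
{'clock': 0.1, 'joint_positions': array([ 1.28208785e+00,  2.64676305e-01,  1.60522771e+00, -3.29167786e-05,
        1.27369108e+00, -3.68636538e-02]), 'joint_vel': array([ 0.00092042, -0.00274564, -0.00084109,  0.00226047,  0.00267844,
        0.00164462]), 'joint_torque': array([-5.89853244e-04, -5.03625977e+01, -3.58066070e+01,  7.30080809e-02,
        2.33645010e-02, -3.04647153e-05]), 'tool_pos': array([0.16801107, 0.65309934, 0.23751877]), 'eef_rot': array([[-9.68456755e-01,  2.49181101e-01, -5.39950781e-04],
       [ 2.49181683e-01,  9.68454836e-01, -1.92852261e-03],
       [ 4.23665570e-05, -2.00223660e-03, -9.99997995e-01]]), 'force': array([-0.09359654,  0.01980891, -0.6776898 ]), 'moment': array([ 0.01901665, -0.01202757, -0.01300431]), 'grip_force': 0.0, 'finger_gap': 1.0016813462790546}
```

View pics/side0.png

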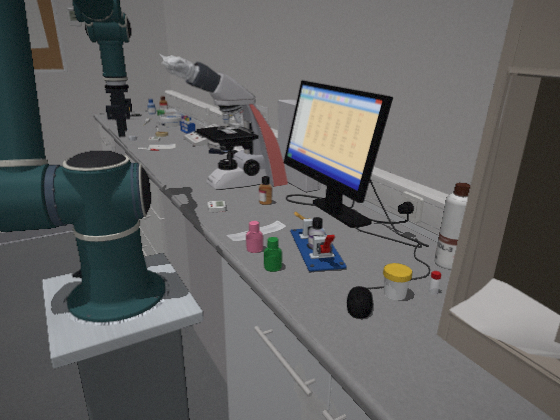

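View pics/top0.png

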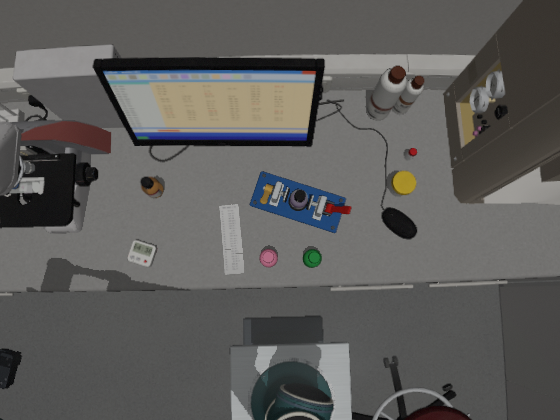

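Top view: the clamp is at about (298,202), with the brass wing at (265,192) and the red lever at (338,210). The violet bottle between the jaws is at (300,200). The look-alikes are pink at (269,258) and green at (312,258), both standing free, so the bottle in the clamp is the one meant. Next I'll enlarge the clamp and measure it.

```bash
cat > h.py <<'E'
import numpy as np,cv2
from plant import ctrl
def rays(n,uv):
    i=ctrl.camera_info(n);K=np.array([[i["fx"],0,i["cx"]],[0,i["fy"],i["cy"]],[0,0,1]])
    u=cv2.undistortPoints(np.float64(uv).reshape(-1,1,2),K,np.float64(i["D"])).reshape(-1,2)
    P=np.array(i["pose"]);return P[:3,3],np.c_[u,np.ones(len(u))],P[:3,:3]
def plane(n,uv,z):
    o,r,R=rays(n,uv);d=r@R.T;return o+d*((z-o[2])/d[:,2])[:,None]
def cloud(n,mask,d):
    v,u=np.nonzero(mask&(d>0));o,r,R=rays(n,np.c_[u,v]);return o+(r*d[v,u][:,None])@R.T
E
python3 - <<'E'
from h import *
T=np.load("top0.npz");S=np.load("side0.npz")
a=cv2.resize(T["p"][160:245,235:365],None,fx=6,fy=6,interpolation=cv2.INTER_CUBIC)[:,:,::-1]
b=cv2.resize(S["p"][205:280,280:355],None,fx=7,fy=7,interpolation=cv2.INTER_CUBIC)[:,:,::-1]
cv2.imwrite("pics/ct.png",a);cv2.imwrite("pics/cs.png",b)
h=cv2.cvtColor(T["p"],cv2.COLOR_RGB2HSV);m=cv2.inRange(h,(100,120,40),(125,255,255));m[:160]=0;m[245:]=0;m[:,:235]=0;m[:,365:]=0
v,u=np.nonzero(m);r=cv2.minAreaRect(np.c_[u,v].astype(np.float32));print(r)
c=plane("top",cv2.boxPoints(r),.012);print(c.round(4),c.mean(0).round(4),np.linalg.norm(np.diff(c,axis=0),axis=1))
c2=cv2.minAreaRect(plane("top",np.c_[u,v],.012)[:,:2].astype(np.float32));print(c2)
for n,D in(("top",T),("side",S)):
    h=cv2.cvtColor(D["p"],cv2.COLOR_RGB2HSV)
    W=np.zeros(h.shape[:2],bool)
    if n=="top":W[160:245,235:365]=1
    else:W[205:280,285:355]=1
    for k,m in(("red",((h[...,0]<6)|(h[...,0]>174))&(h[...,1]>150)),("brass",(h[...,0]>12)&(h[...,0]<28)&(h[...,1]>110))):
        m=m&W&(h[...,2]>60);P=cloud(n,m,D["d"]);v,u=np.nonzero(m);print(n,k,len(P),(u.min(),u.max(),v.min(),v.max()) if len(u) else 0)
        if len(P):print(np.percentile(P,[2,50,98],axis=0).round(3).tolist())
E
```

```text
((297.51641845703125, 201.52069091796875), (90.13568878173828, 36.68670654296875), 17.904447555541992)
[[ 0.5292  0.099   0.012 ]
 [ 0.6274  0.0659  0.012 ]
 [ 0.5425 -0.1694  0.012 ]
 [ 0.4462 -0.1333  0.012 ]] [ 0.5363 -0.0345  0.012 ] [0.1035827  0.2501615  0.10287541]
((0.5361034870147705, -0.03424510359764099), (0.24751359224319458, 0.10289165377616882), 70.3968276977539)
top red 180 (np.int64(325), np.int64(350), np.int64(204), np.int64(213))
[[0.486, -0.159, 0.05], [0.5, -0.133, 0.078], [0.518, -0.106, 0.109]]
top brass 131 (np.int64(260), np.int64(272), np.int64(184), np.int64(203))
[[0.522, 0.036, 0.053], [0.55, 0.051, 0.065], [0.574, 0.064, 0.086]]
side red 139 (np.int64(320), np.int64(333), np.int64(235), np.int64(252))
[[0.483, -0.164, 0.039], [0.496, -0.136, 0.068], [0.512, -0.114, 0.106]]
side brass 32 (np.int64(294), np.int64(304), np.int64(212), np.int64(219))
[[0.52, 0.044, 0.063], [0.529, 0.048, 0.075], [0.545, 0.061, 0.083]]
```

View pics/ct.png

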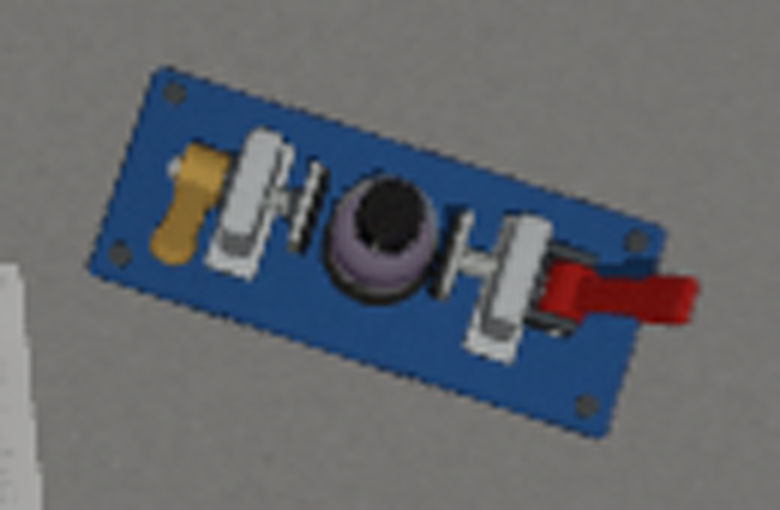

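View pics/cs.png

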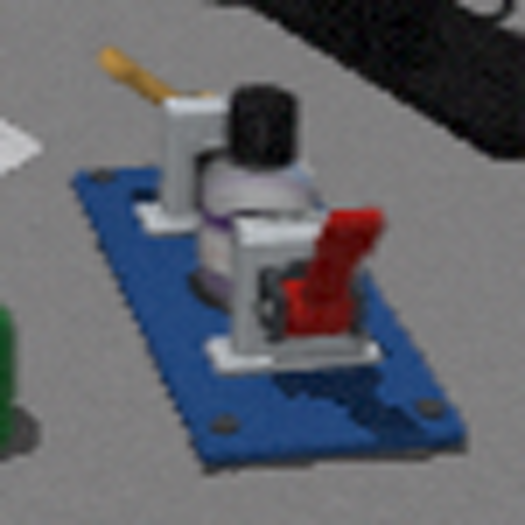

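The crops confirm the violet bottle between the jaws, with the wing up and towards the robot, and the lever up and towards -y. The base measures 250 x 103 mm against 250 x 104 given. Clamp centre is (0.536, -0.034) and clamp y = (0.338, 0.941). The brass cloud sits at clamp y = 85 mm, as it should.

First I'll close the fingers and turn the tool so that tool x = clamp y and tool y = clamp x.

>>> apply_moves:
  steps: [0,0,0,0,0,0.0924,-1,0,0,0,0,0,0.0924,-1,0,0,0,0,0,0.0924,-1,0,0,0,0,0,0.0924,-1,0,0,0,0,0,0.0924,-1,0,0,0,0,0,0.0924,-1,0,0,0,0,0,0.0924,-1,0,0,0,0,0,0.0924,-1,0,0,0,0,0,0.0924,-1,0,0,0,0,0,0.0924,-1,0,0,0,0,0,0.0924,-1,0,0,0,0,0,0.0924,-1]

```text
clock: 1.3
tool_pos: [0.168, 0.6533, 0.2379]
eef_rot: [[0.343, 0.939, -0.0], [0.939, -0.343, -0.001], [-0.001, 0.0, -1.0]]
force: [0.9, 0.4, -0.2]
finger_gap: 0.004
grip_force: 0.0
```

```bash
cat >> h.py <<'E'
C=np.array([.5362,-.0344,0]);a=np.radians(70.33);Y=np.array([np.cos(a),np.sin(a),0]);X=np.array([Y[1],-Y[0],0]);A=np.c_[X,Y,[0,0,1]]
def where():
    s=ctrl.observe();print("t",s["clock"],"clamp mm",(1e3*(s["tool_pos"]-C)@A).round(1),"F",s["force"].round(1),"gap",round(s["finger_gap"],3));print((A.T@s["eef_rot"]).round(3).tolist(),s["joint_positions"].round(2))
    return s
def to(x,y,z):
    s=ctrl.observe();g=C+A@(np.array([x,y,z])/1e3);print("to",(x,y,z),"tool shares of 25mm",(s["eef_rot"].T@(g-s["tool_pos"])/.025).round(2))
E
python3 - <<'E'
from h import *
where();to(-48,87,150)
T=np.load("top0.npz")
for n,m in(("pink",(260,278,248,268)),("green",(303,322,248,268)),("bottle",(290,310,188,210))):
    k=np.zeros((420,560),bool);k[m[2]:m[3],m[0]:m[1]]=1;P=cloud("top",k,T["d"]);q=P[P[:,2]>.06];print(n,P[:,2].max().round(3),(1e3*(q.mean(0)-C)@A).round(1))
k=np.zeros((420,560),bool);k[60:240,200:365]=1;P=(cloud("top",k,T["d"])-C)@A;P=P[P[:,2]>.1];print("near high: min x",P[:,0].min().round(3))
E
```

```text
t 1.3 clamp mm [-578.2  523.6  237.9] F [ 0.9  0.4 -0.2] gap 0.004
[[0.007, 1.0, 0.0], [1.0, -0.007, -0.001], [-0.001, 0.0, -1.0]] [1.28 0.26 1.6  0.   1.27 1.63]
to (-48, 87, 150) tool shares of 25mm [-17.32  21.32   3.54]
pink 0.09 [-175.    27.3   83.6]
green 0.09 [-139.9  -82.7   82.8]
bottle 0.104 [-2.8 -1.3 79. ]
near high: min x -0.01
```

>>> apply_moves:
  steps: [-0.787,0.969,0,0,0,0,-1,-0.787,0.969,0,0,0,0,-1,-0.787,0.969,0,0,0,0,-1,-0.787,0.969,0,0,0,0,-1,-0.787,0.969,0,0,0,0,-1,-0.787,0.969,0,0,0,0,-1,-0.787,0.969,0,0,0,0,-1,-0.787,0.969,0,0,0,0,-1,-0.787,0.969,0,0,0,0,-1,-0.787,0.969,0,0,0,0,-1,-0.787,0.969,0,0,0,0,-1]

```text
clock: 2.4
tool_pos: [0.3462, 0.3587, 0.2383]
eef_rot: [[0.337, 0.941, -0.001], [0.941, -0.337, -0.001], [-0.001, -0.0, -1.0]]
force: [-0.7, 0.3, -0.6]
finger_gap: 0.004
grip_force: 0.0
```

>>> apply_moves:
  steps: [-0.787,0.969,0,0,0,0,-1,-0.787,0.969,0,0,0,0,-1,-0.787,0.969,0,0,0,0,-1,-0.787,0.969,0,0,0,0,-1,-0.787,0.969,0,0,0,0,-1,-0.787,0.969,0,0,0,0,-1,-0.787,0.969,0,0,0,0,-1,-0.787,0.969,0,0,0,0,-1,-0.787,0.969,0.5,0,0,0,-1,-0.787,0.969,1,0,0,0,-1,-0.787,0.969,1,0,0,0,-1,0,0,0,0,0,0,-1]

```text
clock: 3.6
tool_pos: [0.5222, 0.0635, 0.172]
eef_rot: [[0.341, 0.94, -0.007], [0.94, -0.341, -0.002], [-0.004, -0.006, -1.0]]
force: [-0.4, -0.7, -0.3]
finger_gap: 0.007
grip_force: 0.0
```

```bash
python3 - <<'E'
from h import *
where();to(-48,88,100);to(-58,88,38)
p,d=ctrl.camera("side");cv2.imwrite("pics/s1.png",cv2.resize(p[150:290,240:400],None,fx=4,fy=4,interpolation=cv2.INTER_CUBIC)[:,:,::-1])
E
```

```text
t 3.6 clamp mm [-46.2  87.5 172. ] F [-0.4 -0.7 -0.3] gap 0.007
[[0.004, 1.0, -0.006], [1.0, -0.004, -0.004], [-0.004, -0.006, -1.0]] [ 0.07  0.04  1.99 -0.    1.12  0.42]
to (-48, 88, 100) tool shares of 25mm [ 0.03 -0.06  2.88]
to (-58, 88, 38) tool shares of 25mm [ 0.04 -0.44  5.36]
```

View pics/s1.png

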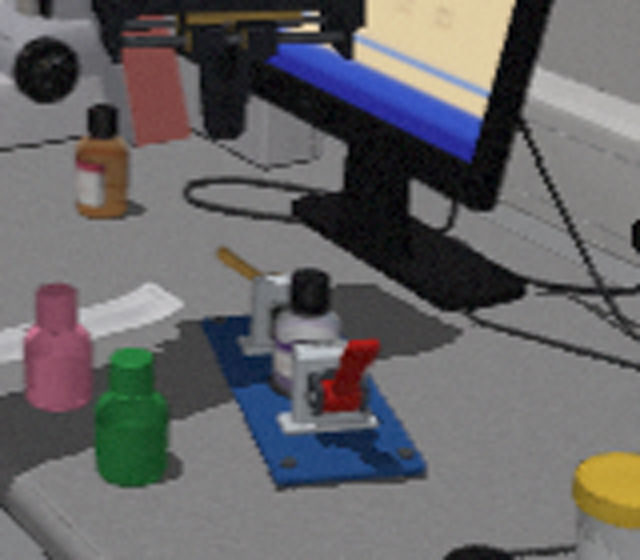

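The closed fingertips at crop (222,130) are straight above the wing end at (222,255), with nothing in the way. Going down and pressing part-way.

>>> apply_moves:
  steps: [0,-0.06,1,0,0,0,-1,0.03,0,1,0,0,0,-1,0,0,0.8,0,0,0,-1,0,0,0.25,0,0,0,-1,0,0,0.25,0,0,0,-1,0,0,0.25,0,0,0,-1,0,-0.05,0.25,0,0,0,-1,0,-0.05,0.25,0,0,0,-1,0,-0.05,0.2,0,0,0,-1,0,-0.05,0.2,0,0,0,-1]

```text
clock: 4.65
tool_pos: [0.5178, 0.0699, 0.0659]
eef_rot: [[0.338, 0.941, -0.0], [0.941, -0.338, 0.001], [0.001, -0.0, -1.0]]
force: [-3.0, 0.9, 4.6]
finger_gap: 0.005
grip_force: 2.6
```

```bash
python3 - <<'E'
from h import *
where();to(-58,88,42)
E
```

```text
t 4.65 clamp mm [-52.5  92.1  65.9] F [-3.   0.9  4.6] gap 0.005
[[0.001, 1.0, -0.0], [1.0, -0.001, 0.001], [0.001, -0.0, -1.0]] [0.09 0.15 2.09 0.   0.9  0.43]
to (-58, 88, 42) tool shares of 25mm [-0.16 -0.22  0.96]
```

>>> apply_moves:
  steps: [-0.06,-0.05,0.2,0,0,0,-1,-0.06,-0.05,0.2,0,0,0,-1,0,-0.05,0.2,0,0,0,-1,0,-0.05,0.2,0,0,0,-1,0,0,0.12,0,0,0,-1]

```text
clock: 5.15
tool_pos: [0.5134, 0.068, 0.0423]
eef_rot: [[0.337, 0.941, 0.002], [0.941, -0.337, -0.0], [0.001, 0.002, -1.0]]
force: [2.7, -0.5, 4.6]
finger_gap: 0.003
grip_force: 2.1
```

>>> apply_moves:
  steps: [0,0,0.08,0,0,0,-1,0,0,0.04,0,0,0,-1]

```text
clock: 5.35
tool_pos: [0.5125, 0.068, 0.039]
eef_rot: [[0.337, 0.941, 0.0], [0.941, -0.337, -0.0], [-0.0, 0.0, -1.0]]
force: [0.5, -0.1, 9.4]
finger_gap: 0.005
grip_force: 4.4
```

```bash
python3 - <<'E'
from h import *
where();to(-58,88,40)
E
```

```text
t 5.35 clamp mm [-56.8  88.4  39. ] F [ 0.5 -0.1  9.4] gap 0.005
[[0.001, 1.0, 0.0], [1.0, -0.001, -0.0], [-0.0, 0.0, -1.0]] [ 0.08  0.18  2.11 -0.    0.85  0.43]
to (-58, 88, 40) tool shares of 25mm [-0.02 -0.05 -0.04]
```

>>> apply_moves:
  steps: [0,0,0.05,0,0,0,-1,0,0,0,0,0,0,-1]

```text
clock: 5.55
tool_pos: [0.5126, 0.068, 0.0387]
eef_rot: [[0.337, 0.941, 0.0], [0.941, -0.337, -0.0], [-0.0, 0.0, -1.0]]
force: [-0.6, -1.0, 10.0]
finger_gap: 0.003
grip_force: 5.4
```

>>> apply_moves:
  steps: [0,0,0.05,0,0,0,-1,0,0,0,0,0,0,-1]

```text
clock: 5.75
tool_pos: [0.5127, 0.068, 0.0383]
eef_rot: [[0.337, 0.941, 0.0], [0.941, -0.337, -0.0], [-0.0, 0.0, -1.0]]
force: [-4.5, -0.6, 18.0]
finger_gap: 0.008
grip_force: 8.9
```

The tip moved only 0.4 mm for 1.25 mm commanded, and the force is rising, so the wing is on its hard stop. One more firm push, then lift and check.

>>> apply_moves:
  steps: [0,0,0.05,0,0,0,-1,0,0,0,0,0,0,-1]

```text
clock: 5.95
tool_pos: [0.5128, 0.068, 0.0379]
eef_rot: [[0.337, 0.941, 0.0], [0.941, -0.337, -0.0], [-0.0, 0.0, -1.0]]
force: [-5.8, -1.1, 23.9]
finger_gap: 0.003
grip_force: 12.5
```

>>> apply_moves:
  steps: [0,0,-0.5,0,0,0,-1,0,0,-1,0,0,0,-1,0,0,-1,0,0,0,-1,0,0,-1,0,0,0,-1,0,0,-1,0,0,0,-1,-1,0,-1,0,0,0,-1,-1,0.5,0,0,0,0,-1,-1,0.5,0,0,0,0,-1,-1,0.5,0,0,0,0,-1,-1,0.5,0,0,0,0,-1,-1,0.2,0,0,0,0,-1,0,0,0,0,0,0,-1]

```text
clock: 7.15
tool_pos: [0.5114, -0.0936, 0.1711]
eef_rot: [[0.34, 0.94, -0.004], [0.94, -0.34, 0.0], [-0.001, -0.004, -1.0]]
force: [0.4, 1.1, 0.3]
finger_gap: 0.003
grip_force: 0.0
```

```bash
python3 - <<'E'
from h import *
where();to(0,-130,170)
p,d=ctrl.camera("side");q,e=ctrl.camera("top")
a=cv2.resize(p[205:275,280:355],(400,373),interpolation=cv2.INTER_CUBIC);b=cv2.resize(q[165:235,245:320],(400,373),interpolation=cv2.INTER_CUBIC)
cv2.imwrite("pics/w1.png",np.hstack([a,b])[:,:,::-1])
h=cv2.cvtColor(p,cv2.COLOR_RGB2HSV);m=(h[...,0]>12)&(h[...,0]<28)&(h[...,1]>110);W=np.zeros_like(m);W[200:260,285:315]=1;P=1e3*(cloud("side",m&W,d)-C)@A
print(len(P),np.percentile(P,[5,50,95],axis=0).round(0).tolist())
E
```

```text
t 7.15 clamp mm [ -3.4 -64.1 171.1] F [0.4 1.1 0.3] gap 0.003
[[0.004, 1.0, -0.004], [1.0, -0.004, -0.001], [-0.001, -0.004, -1.0]] [-0.23  0.03  2.   -0.    1.12  0.12]
to (0, -130, 170) tool shares of 25mm [-2.63  0.15  0.05]
42 [[-55.0, 74.0, 34.0], [-42.0, 79.0, 38.0], [-26.0, 87.0, 43.0]]
```

View pics/w1.png

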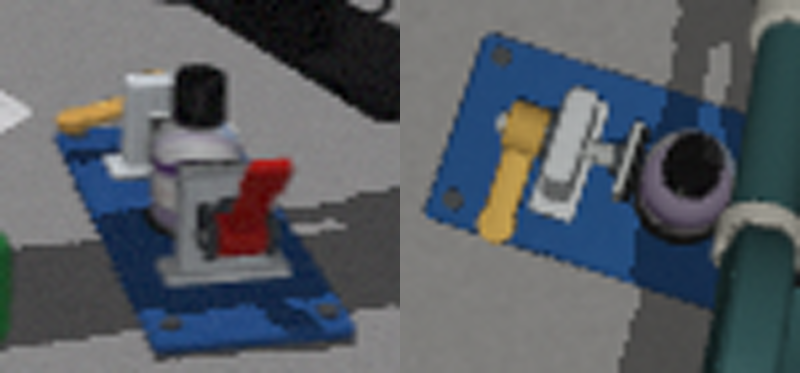

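The wing, at crop (60-155,75-125), now slopes down outward. Its points run from z 43 mm near the hub to 34 mm at the end, so it is at the stop. The bottle is upright and the lever is still open at (265,200). Now the lever.

>>> apply_moves:
  steps: [-0.9,0.15,0,0,0,0,-1,-0.9,0,0,0,0,0,-1,-0.83,0,0,0,0,0,-1,0,0,0.8,0,0,0,-1,0,0,0.8,0,0,0,-1,0,0,0.4,0,0,0,-1,0,0,0,0,0,0,-1]

```text
clock: 7.95
tool_pos: [0.493, -0.1532, 0.1205]
eef_rot: [[0.336, 0.942, -0.005], [0.942, -0.336, 0.002], [0.0, -0.005, -1.0]]
force: [0.0, 1.2, -0.8]
finger_gap: 0.007
grip_force: 0.0
```

```bash
python3 - <<'E'
from h import *
where();to(0,-144,88);to(0,-151,50)
E
```

```text
t 7.95 clamp mm [  -0.7 -126.4  120.5] F [ 0.   1.2 -0.8] gap 0.007
[[-0.0, 1.0, -0.005], [1.0, 0.0, 0.0], [0.0, -0.005, -1.0]] [-0.35  0.07  2.06  0.    1.02 -0.01]
to (0, -144, 88) tool shares of 25mm [-0.7   0.03  1.3 ]
to (0, -151, 50) tool shares of 25mm [-0.98  0.04  2.82]
```

>>> apply_moves:
  steps: [-0.12,0,0.2,0,0,0,-1,-0.1,0,0.2,0,0,0,-1,-0.1,0,0.18,0,0,0,-1,-0.1,0,0.18,0,0,0,-1,-0.1,0,0.18,0,0,0,-1,-0.1,0,0.18,0,0,0,-1,-0.08,0,0.18,0,0,0,-1]

```text
clock: 8.65
tool_pos: [0.4902, -0.1746, 0.0932]
eef_rot: [[0.337, 0.942, 0.003], [0.942, -0.337, -0.006], [-0.004, 0.005, -1.0]]
force: [-4.1, -6.3, 10.8]
finger_gap: 0.001
grip_force: 5.4
```

```bash
python3 - <<'E'
from h import *
where();to(0,-150,60);to(0,-151,50)
E
```

```text
t 8.65 clamp mm [   3.9 -147.5   93.2] F [-4.1 -6.3 10.8] gap 0.001
[[0.0, 1.0, 0.005], [1.0, -0.0, -0.004], [-0.004, 0.005, -1.0]] [-0.39  0.11  2.07 -0.    0.95 -0.04]
to (0, -150, 60) tool shares of 25mm [-0.09 -0.16  1.33]
to (0, -151, 50) tool shares of 25mm [-0.13 -0.16  1.73]
```

>>> apply_moves:
  steps: [0,-0.05,0.18,0,0,0,-1,0,-0.05,0.18,0,0,0,-1,0,-0.05,0.18,0,0,0,-1,0,0,0.18,0,0,0,-1]

```text
clock: 9.05
tool_pos: [0.4875, -0.1718, 0.0743]
eef_rot: [[0.338, 0.941, 0.005], [0.941, -0.338, -0.003], [-0.001, 0.006, -1.0]]
force: [0.4, 0.2, 5.4]
finger_gap: 0.004
grip_force: 2.2
```

>>> apply_moves:
  steps: [0,0,0.18,0,0,0,-1,0,0,0.18,0,0,0,-1,0,0,0.15,0,0,0,-1]

```text
clock: 9.35
tool_pos: [0.487, -0.1716, 0.061]
eef_rot: [[0.337, 0.941, 0.004], [0.941, -0.337, -0.003], [-0.001, 0.004, -1.0]]
force: [-0.2, -2.7, 4.8]
finger_gap: 0.004
grip_force: 2.7
```

```bash
python3 - <<'E'
from h import *
where();to(0,-151,50)
E
```

```text
t 9.35 clamp mm [  -0.2 -145.8   61. ] F [-0.2 -2.7  4.8] gap 0.004
[[0.001, 1.0, 0.004], [1.0, -0.001, -0.001], [-0.001, 0.004, -1.0]] [-0.39  0.15  2.1  -0.    0.89 -0.04]
to (0, -151, 50) tool shares of 25mm [-0.21  0.    0.44]
```

>>> apply_moves:
  steps: [-0.07,0,0.12,0,0,0,-1,-0.07,0,0.12,0,0,0,-1,-0.07,0,0.12,0,0,0,-1]

```text
clock: 9.65
tool_pos: [0.485, -0.1751, 0.0515]
eef_rot: [[0.338, 0.941, 0.003], [0.941, -0.338, -0.0], [0.001, 0.003, -1.0]]
force: [1.5, 3.5, 5.7]
finger_gap: 0.005
grip_force: 2.7
```

>>> apply_moves:
  steps: [0,0,0.08,0,0,0,-1,0,0,0,0,0,0,-1]

```text
clock: 9.85
tool_pos: [0.4849, -0.1754, 0.0493]
eef_rot: [[0.338, 0.941, 0.003], [0.941, -0.338, -0.001], [0.0, 0.003, -1.0]]
force: [1.9, 0.9, 4.7]
finger_gap: 0.006
grip_force: 1.9
```

>>> apply_moves:
  steps: [0,0,0.05,0,0,0,-1,0,0,0,0,0,0,-1]

```text
clock: 10.05
tool_pos: [0.4849, -0.1754, 0.0484]
eef_rot: [[0.338, 0.941, 0.003], [0.941, -0.338, -0.001], [0.0, 0.003, -1.0]]
force: [0.7, 0.6, 7.8]
finger_gap: 0.003
grip_force: 3.6
```

>>> apply_moves:
  steps: [0,0,0.06,0,0,0,-1,0,0,0,0,0,0,-1]

```text
clock: 10.25
tool_pos: [0.485, -0.1755, 0.0481]
eef_rot: [[0.338, 0.941, 0.002], [0.941, -0.338, -0.001], [0.0, 0.003, -1.0]]
force: [-2.7, 3.4, 16.1]
finger_gap: 0.005
grip_force: 8.0
```

>>> apply_moves:
  steps: [0,0,0.06,0,0,0,-1,0,0,0,0,0,0,-1]

```text
clock: 10.45
tool_pos: [0.4851, -0.1755, 0.0478]
eef_rot: [[0.337, 0.941, 0.002], [0.941, -0.337, -0.001], [0.0, 0.002, -1.0]]
force: [-5.8, 3.8, 24.4]
finger_gap: 0.008
grip_force: 12.3
```

>>> apply_moves:
  steps: [0,0,0.05,0,0,0,-1,0,0,0,0,0,0,-1]

```text
clock: 10.65
tool_pos: [0.4852, -0.1756, 0.0476]
eef_rot: [[0.337, 0.941, 0.002], [0.941, -0.337, -0.001], [0.0, 0.002, -1.0]]
force: [-8.2, 4.4, 32.4]
finger_gap: 0.002
grip_force: 16.1
```

The lever is against its hard stop: 32 N with almost no travel. Lift off, move clear and check.

>>> apply_moves:
  steps: [0,0,-0.5,0,0,0,-1,0,0,-1,0,0,0,-1,0,0,-1,0,0,0,-1,0,0,-1,0,0,0,-1,0,0,-1,0,0,0,-1,0,0,-1,0,0,0,-1,-1,0,-0.5,0,0,0,-1,-1,0,0,0,0,0,-1,-1,0,0,0,0,0,-1,-1,0,0,0,0,0,-1,-1,0,0,0,0,0,-1,0,0,0,0,0,0,-1]

```text
clock: 11.85
tool_pos: [0.4398, -0.2947, 0.1922]
eef_rot: [[0.34, 0.94, -0.002], [0.94, -0.34, -0.0], [-0.001, -0.002, -1.0]]
force: [-0.1, 1.0, -0.7]
finger_gap: 0.002
grip_force: 0.0
```

```bash
python3 - <<'E'
from h import *
where()
p,d=ctrl.camera("side");q,e=ctrl.camera("top")
a=cv2.resize(p[205:280,280:355],(400,400),interpolation=cv2.INTER_CUBIC);b=cv2.resize(q[165:240,245:355],(400,273),interpolation=cv2.INTER_CUBIC);b=np.vstack([b,np.zeros((127,400,3),np.uint8)])
cv2.imwrite("pics/e1.png",np.hstack([a,b])[:,:,::-1])
for n,g,D in(("side",p,d),("top",q,e)):
    h=cv2.cvtColor(g,cv2.COLOR_RGB2HSV);W=np.zeros(h.shape[:2],bool);W[160:280,240:360]=1
    for k,m in(("red",((h[...,0]<6)|(h[...,0]>174))&(h[...,1]>150)),("brass",(h[...,0]>12)&(h[...,0]<28)&(h[...,1]>110))):
        P=1e3*(cloud(n,m&W&(h[...,2]>60),D)-C)@A
        P=P[np.abs(P[:,0])<70]
        if len(P):print(n,k,len(P),np.percentile(P,[5,50,95],axis=0).round(0).tolist())
E
```

```text
t 11.85 clamp mm [  -3.2 -277.5  192.2] F [-0.1  1.  -0.7] gap 0.002
[[0.004, 1.0, -0.002], [1.0, -0.004, -0.001], [-0.001, -0.002, -1.0]] [-0.64  0.02  1.96 -0.    1.15 -0.29]
side red 152 [[-10.0, -163.0, 42.0], [-2.0, -117.0, 48.0], [7.0, -88.0, 55.0]]
side brass 120 [[-52.0, -304.0, 34.0], [-30.0, -293.0, 273.0], [-0.0, 88.0, 286.0]]
top red 228 [[-9.0, -158.0, 45.0], [0.0, -118.0, 50.0], [10.0, -79.0, 58.0]]
top brass 163 [[-52.0, 77.0, 37.0], [-19.0, 85.0, 46.0], [7.0, 92.0, 61.0]]
```

View pics/e1.png

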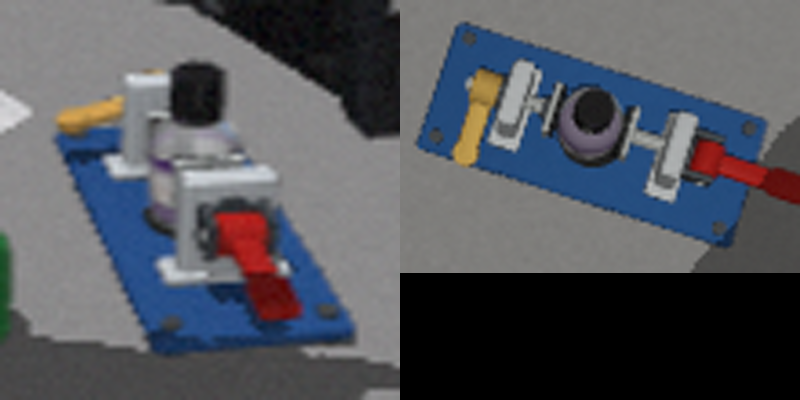

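The lever, at crop (270,270), is level and closed, with its top at about z 48-50 mm. The wing is still below level at (90,115). The bottle at (195,150) is upright with both pads against it in the top view, at (555,110) and (628,130). The robot is clear, so I'm handing in.

```bash
python3 -c "
from plant import ctrl
print(ctrl.job_done())"
```

```text
the job is handed in; nothing more can be done
None
```

I pressed the wing nut down to its stop, then folded the red lever fully down; the final pictures show the violet bottle upright with both pads against it, and I handed the job in at about 12 s.

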